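# Key and gear onto the turntable drive shaft

### The arm

A 6-joint arm with a two-finger parallel gripper is mounted at the origin on the work surface. World frame = base frame: x ahead of the robot, y to its left, z up, the work surface at z = 0. Lengths are in m, angles in rad, forces in N, time in s.
With the tool pointing down it reaches from about 0.35 to 0.875 m from the base axis. Payload 4.2 kg.
Tool frame: the origin (TCP) lies midway between the tips of the shut fingers; the grasp point (between the pads) lies 19 mm behind it; z points along the fingers, y is the line along which they close (so a half turn about z gives the same grasp; the last joint's range is limited). The gripper opens to 87 mm and grips with 3 to 60 N. Pads are 19 mm wide; open, the fingers measure 117 mm over their backs; the gripper's body (75 mm by 190 mm) begins 51 mm behind the grasp point.
Start: joints at [-0.915, 0.385, 0.008, 0, -1.194, -0.259], TCP at [0.242, -0.576, 0.223] pointing down, gripper open.
Joint ranges: [-3.14, 3.14], [-1.21, 2.06], [-1.07, 1.41], [-3.16, 2.05], [-2.99, -0.16], [-3.1, 3.1]. Speed limits (rad/s): [2.79, 2.79, 3.14, 3.14, 3.14, 3.14].

### API

Orientations are given as [roll, pitch, yaw] about the fixed x, y, z axes, in that order (R = Rz(yaw) Ry(pitch) Rx(roll)).
In Python, from workcell import status, viewer, env, finder gives the robot as it stands.
- The arm moves only by the shell command python3 -m inch 'ROWS'. ROWS is JSON, a list of rows, each a list of 7 numbers: the opening, from 0 (shut) to 1 (fully open), then the shift along the world's x, y, z in units of 50 mm (1.0 is 50 mm), then the turn, a rotation vector about the world's x, y, z in degrees. A call has 1 to 20 rows; each row shifts and turns the commanded pose from where the row before left it; what a row does not reach is not made up. A row lasts 1/8 s, in which the tool goes at most 62.5 mm and 10.7 degrees, less where a joint would pass 70% of its speed; a pose out of reach is approached as far as the arm can. A call is refused whole if a number of a shift passes 1 or a number of a turn 10.7, either way. A call with a gripper value outside its range is refused whole. The fingers move at their own pace and stop on an object; the grip force is fixed at half the most. Time passes only in rows, so rows that do not move let the fingers close. It gives the time, the measured TCP pose, the force, the opening and the grip force at its end, in the units of the state.
- status.get_state(): the state, without advancing time (a new reading comes with each control period).
- viewer.read_camera(name): name is "scene" or "top" or "wrist"; returns (picture, depth): 480x640x3 uint8, red, green, blue; 480x640 float32, m along the optical axis (not along the pixel's ray), 0 where there is no reading.
- viewer.get_calibration(name): a dict with "camera_matrix" (3x3 intrinsics, pixels), "k1" (the pictures are not rectified: a ray, as slopes to the right and down, at radius r is drawn at 1 + k1 r^2 times it, then the intrinsics apply), "R" (3x3) and "t" (3): a world point X has camera coordinates R X + t. Camera axes: x right, y down, z forward; pixel columns grow to the right and rows downward; lengths in m; the calibration is good to about 2 mm. A picture is of the moment at which its call begins: read the wrist's pose just before it. get_calibration takes no time and is no camera call; for the wrist camera it gives the pose at the moment of the call.
- env.job_done(): hands the job in; it is judged then, once.
Trained networks look in the newest picture that a camera, given by its name, has taken for a name from the list of things; names that differ only in an ending like _2 or _b are one class to them, and where a whole thing is asked for, a point or a joint stands for the part that bears it (a point fixed in the world has none). Each returns a list of dicts, best first, with "score" (0 to 1); they miss things now and then, are a little off and sometimes report something else, mostly with a low value. They report only what shows in the picture. A call takes as long as a camera call. They do not tell look-alikes from the thing itself.
- finder.outline_of(target, camera): "region" (480x640 bool, what is visible of it) and "uv" ([column, row] in pixels, amid what is visible of it).
The state is a dict: "time_s": time; "q": joint angles; "joint_vel": joint speeds; "tau": joint torques, N m; "tool_pos": TCP position; "eef_rot": TCP orientation; "force": force on the tool from outside, world axes, zero at the start; "moment": the same for the moment, N m; "finger_gap": opening from 0.0 (shut) to 1.0 (fully open); "gripper_force": force on a finger pad.
Only numpy, scipy, OpenCV 4.12 (cv2) and the standard library are available. Lean on these libraries where they do the work, as an engineer would, in place of code of your own. Each camera call takes 0.05 s, during which the arm holds its last target. There are 200 camera calls.

### The job

Drop the loose steel key, standing upright, into the slot of the drive shaft so that its foot is fully home in the closed seat, and let go of it. Then slide the gear onto the shaft, boss upwards, turning it until its keyway drops over the key, and push it and the stiff collar below it down until the gear is fully home; let go. The keyway's angle is not known exactly, so feel your way and press gently: nothing may be forced (60 N breaks the fit), and the hammer, brush and tin stay where they are.

Things in the scene. Friction and masses are not known exactly. Their poses are not given: they have to be found in the camera images.
- drive: Fixed drive head of a welding turntable: grey housing 130 x 130 x 42 mm, on it a square steel plate 66 x 66 mm reaching to 52 mm, then an upright slotted steel shaft (see nose). Origin: on the shaft's axis at the housing's underside (bench top); z up along the shaft; +x points out of the shaft's open slot. Pressing gear or key on it, or on each other, with 60 N breaks the fit.
- nose (a point): Centre of the shaft's top end, 114 mm above the bench; axes as the drive's. The shaft is 24 mm in diameter up to 106 mm, then a 21 mm nose up to 114 mm, square steps, no chamfer. Its slot, 9.5 mm wide, runs the whole length, open at the top and towards +x, its floor 4 mm to the +x side of the axis.
- seat (a point): Centre of the floor of the key's seat at the foot of the slot: 11 mm to +x of the shaft's axis, 42 mm above the bench; axes as the drive's. The seat is a pocket in the square plate, 10 mm deep, closed all round, 15.3 mm along x (4 to 19.3 mm from the axis) by 10.8 mm along y. The key at home stands upright on this floor, its 14 mm side along x, its top at 92 mm.
- collar: Steel collar round the shaft, clear of the slot and key: 58 mm outside, 40 mm inside, 6 mm thick; origin on the axis at its underside. It starts 7 to 14 mm above the square plate, slides only along the shaft with about 12 N of drag, stays where left, and stops on the plate with its top at 58 mm above the bench: there the gear's underside rests on it, fully home.
- key: Loose plain steel key, an upright bar 14 mm (its x) x 8 mm (its y) x 50 mm tall (z), 45 g; origin at the centre of its underside. Either x side may face out. It starts standing in the wooden holder, its upper 30 mm free. In the slot it sticks out 6 mm beyond the shaft, so it can be held by its outer edge while it is lowered.
- holder: Fixed wooden block 70 x 50 x 26 mm with one pocket 15.2 x 9.2 mm, 20 mm deep, in which the key stands (its foot 6 mm above the bench); origin at the centre of its underside, x along the pocket's long side.
- gear: Loose steel gear lying flat, 0.45 kg: disc 93 mm wide, 14 mm thick; clamped in it a boss 50 mm wide, top at 44 mm (grip it there). Origin on the axis, at the underside; z up. Bore 25.8 mm and keyway (9.8 mm wide, to 21 mm from the axis) run right through the boss. Only the disc's angle is measured: +x is its punch mark; the keyway lies anywhere within 0.6 rad either way of it: find it by feel or eye.
- hammer: Hammer with a wooden handle, 260 mm, lying on the bench; leave alone.
- brush: Brush, 240 mm, lying on the bench; leave alone.
- tin: Grey tin 72 mm in diameter, 50 mm tall, standing on the bench; leave alone.
Mind the look-alikes: they are no part of the job. Several things have the shape of the gear; the one meant has the colours described above.

How it is judged:
By the outcome, as a careful person would: the job done as asked, in the order asked, and still so for the second after the job is handed in, with the robot touching nothing.
It also fails if it takes over 72 s, if anything falls off the work surface, if the arm or the gripper's body presses on something with over 40 N, if the wrist force passes 120 N, or if a joint passes its speed limit or range.

## Working session

There is one attempt and no reset: what is moved stays moved. The work goes in short steps, Python scripts to look and compute and a shell command to move; the robot and the scene stay as the last step left them, time stands still between calls to the robot, and variables do not carry over. Pictures are saved under pics/ and viewed, at most 12 in all, crops included, and the job is handed in when it is done.

```bash
mkdir -p pics; ls; cat > h.py <<'E'
import numpy as np, cv2, json
from workcell import status, viewer, env, finder
def snap(n,fn=None):
    c=viewer.get_calibration(n); im,d=viewer.read_camera(n)
    if fn: cv2.imwrite('pics/'+fn,im[:,:,::-1])
    return {k:np.array(v) for k,v in c.items()},im,d
def ray(c,uv):
    K=c['camera_matrix'];uv=np.atleast_2d(np.array(uv,float))
    p=np.c_[(uv[:,0]-K[0,2])/K[0,0],(uv[:,1]-K[1,2])/K[1,1]]
    s=p.copy()
    for _ in range(20): s=p/(1+float(c['k1'])*(s**2).sum(1,keepdims=True))
    return np.c_[s,np.ones(len(s))]
def at(c,uv,depth):  # world points by depth
    return (ray(c,uv)*np.atleast_1d(depth)[:,None]-c['t'])@c['R']
def onz(c,uv,z):  # intersect with plane z
    o=-c['R'].T@c['t']; d=ray(c,uv)@c['R']
    return o+d*((z-o[2])/d[:,2])[:,None]
def proj(c,X):
    Y=np.atleast_2d(X)@c['R'].T+c['t'];s=Y[:,:2]/Y[:,2:]
    s=s*(1+float(c['k1'])*(s**2).sum(1,keepdims=True));K=c['camera_matrix']
    return np.c_[s[:,0]*K[0,0]+K[0,2],s[:,1]*K[1,1]+K[1,2]]
def cloud(c,d):
    v,u=np.mgrid[0:480,0:640];P=at(c,np.c_[u.ravel(),v.ravel()],d.ravel()).reshape(480,640,3)
    P[d==0]=np.nan;return P
E
python3 - <<'E'
from h import *
np.set_printoptions(precision=4,suppress=True)
print({k:v for k,v in status.get_state().items()})
for n in ['scene','top']:
    c,im,d=snap(n,n+'0.png');P=cloud(c,d);print(n,c['R'],c['t'],c['camera_matrix'][0,0])
    np.savez(n+'0.npz',P=P,im=im)
    for t in ['drive','collar','key','holder','gear','hammer','brush','tin']:
        for r in finder.outline_of(t,n):
            m=np.array(r['region']);Q=P[m];Q=Q[~np.isnan(Q[:,0])]
            if len(Q): print(t,round(r['score'],2),np.array(r['uv']).round(),np.median(Q,0),Q[:,2].max(),m.sum(),im[m].mean(0).round())
E
```

```text
pics
{'time_s': 0.0, 'q': array([-0.9154,  0.3855,  0.0066, -0.0005, -1.194 , -0.2586]), 'joint_vel': array([-0.0016, -0.0018,  0.001 , -0.0005, -0.0008,  0.0008]), 'tau': array([  0.001 , -39.0664,  18.7413,   4.2203,   0.0111,  -0.0002]), 'tool_pos': array([ 0.2413, -0.5759,  0.2215]), 'eef_rot': array([ 3.1394, -0.0001, -2.745 ]), 'force': array([-0.0887,  0.947 ,  0.1178]), 'moment': array([-0.0232,  0.0214, -0.001 ]), 'gripper_force': 0.0, 'finger_gap': 1.0019324434504633}
scene [[-0.5359  0.8442  0.0121]
 [ 0.5013  0.3297 -0.8   ]
 [-0.6793 -0.4227 -0.5999]] [ 0.3159 -0.2076  1.2677] 484.30967488622235
drive 0.66 [315. 272.] [ 0.5995 -0.0064  0.0417] 0.11527501497559826 4763 [170. 172. 174.]
collar 0.73 [316. 257.] [ 0.5858 -0.0155  0.0679] 0.07056328810384607 410 [219. 219. 220.]
key 0.51 [500. 285.] [0.4612 0.2772 0.0353] 0.058930614201986045 188 [178. 168. 162.]
holder 0.6 [494. 303.] [0.4741 0.2798 0.0245] 0.02930833380017449 1112 [169. 115.  74.]
gear 0.77 [255. 198.] [ 0.4385 -0.2778  0.0149] 0.047079388169975485 1018 [212.  52.  49.]
gear 0.55 [249. 226.] [ 0.5443 -0.206
[... 728 characters left out ...]
198. 298.] [0.4581 0.2733 0.0255] 0.05735833823405074 697 [217. 161. 103.]
holder 0.45 [419. 198.] [ 0.6816 -0.2503  0.0228] 0.032326104959824145 1530 [238. 227. 190.]
gear 0.59 [404. 265.] [ 0.5283 -0.2167  0.0143] 0.04790695236632849 1144 [154. 156. 159.]
hammer 0.56 [420. 198.] [ 0.6789 -0.2506  0.023 ] 0.032326104959824145 1491 [241. 230. 193.]
hammer 0.4 [330. 246.] [ 0.5743 -0.0246  0.0678] 0.10845273428949193 399 [243. 244. 244.]
hammer 0.36 [196. 299.] [0.4568 0.2751 0.0254] 0.05945899298406726 746 [213. 159. 105.]
brush 0.73 [204. 200.] [0.6924 0.2505 0.0176] 0.02517705438636573 1255 [209. 195. 180.]
tin 0.6 [306. 172.] [0.7464 0.002  0.0489] 0.05689703386111881 783 [226. 227. 227.]
```

View pics/scene0.png

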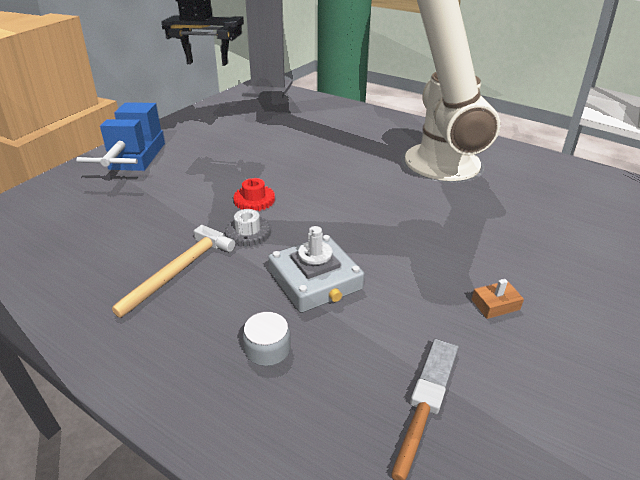

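View pics/top0.png

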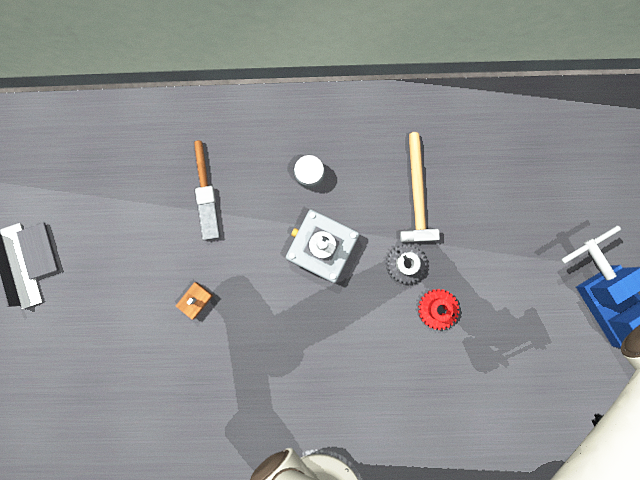

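```bash
python3 - <<'E'
from h import *
np.set_printoptions(precision=4,suppress=True)
c={k:np.array(v) for k,v in viewer.get_calibration('wrist').items()}
print(c['camera_matrix'],-c['R'].T@c['t'],c['R'])
print(onz(c,[[320,240]],0.0))
E
python3 -m inch '[[1,1,1,0.3,0,0,0],[1,1,1,0.3,0,0,0],[1,1,1,0.3,0,0,0],[1,1,1,0.3,0,0,0],[1,0,1,0.3,0,0,0],[1,0,1,0,0,0,0],[1,0,0,0,0,0,0]]'
```

```text
[[337.9144   0.     320.6279]
 [  0.     337.9144 236.5895]
 [  0.       0.       1.    ]] [ 0.1644 -0.6088  0.3844] [[-0.3858  0.9226 -0.001 ]
 [ 0.8776  0.3673  0.3081]
 [ 0.2846  0.118  -0.9514]]
[[ 0.2837 -0.5602  0.    ]]
time_s: 1.78
tool_pos: [0.4146, -0.301, 0.2904]
eef_rot: [-3.141, 0.002, -2.74]
force: [-0.6, -0.6, -0.3]
finger_gap: 1.0
gripper_force: 0.0
```

```bash
python3 - <<'E'
from h import *
np.set_printoptions(precision=4,suppress=True)
c,im,d=snap('wrist','w1.png');P=cloud(c,d);np.savez('w1.npz',P=P,im=im,d=d)
print(-c['R'].T@c['t'],onz(c,[[320,240],[0,0],[639,479]],0.0))
for t in ['drive','collar','gear']:
  for r in finder.outline_of(t,'wrist'):
    m=np.array(r['region']);Q=P[m];Q=Q[~np.isnan(Q[:,0])];print(t,r['score'],r['uv'],np.median(Q,0),Q[:,2].max(),m.sum(),im[m].mean(0))
E
```

```text
[ 0.3373 -0.3337  0.4521] [[ 0.4782 -0.276   0.    ]
 [ 0.349  -0.7456  0.    ]
 [ 0.6892  0.4902  0.    ]]
drive 0.84 [419.2, 374.7] [ 0.5976 -0.0646  0.042 ] 0.38617332005555355 1272 [178.7013 182.5857 183.8608]
gear 0.62 [338.7, 287.5] [ 0.5222 -0.2262  0.0145] 0.046201503063230565 2933 [167.0184 161.9478 163.9724]
gear 0.62 [324.9, 199.6] [ 0.4199 -0.2926  0.0142] 0.04615527493396703 3372 [237.18    83.9665  82.1827]
```

View pics/w1.png

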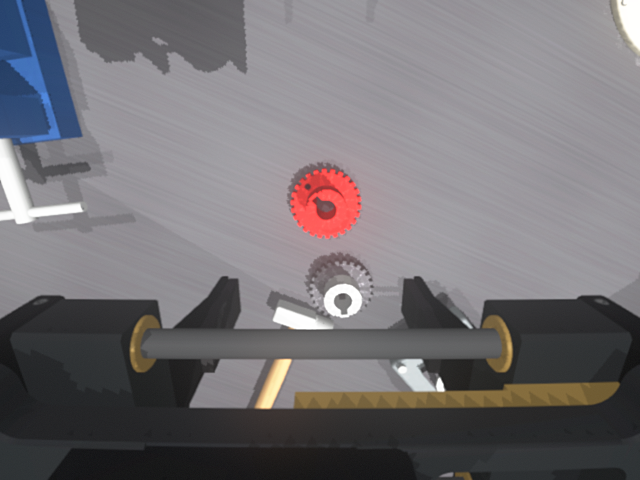

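```bash
python3 -m inch '[[1,0.7,0.9,0,0,0,0],[1,0.7,0.9,0,0,0,0],[1,0.7,0.9,0,0,0,0],[1,0.7,0.9,-0.3,0,0,0],[1,0.7,0.9,-0.5,0,0,0],[1,0.7,0.9,-0.5,0,0,0],[1,0.3,0.8,0,0,0,0],[1,0,0,0,0,0,0]]'; python3 - <<'E'
from h import *
np.set_printoptions(precision=4,suppress=True)
c,im,d=snap('wrist');P=cloud(c,d);np.savez('w2.npz',P=P,im=im,d=d,**c)
print(status.get_state()['tool_pos'],-c['R'].T@c['t'])
for t in ['drive','collar']:
  for r in finder.outline_of(t,'wrist'):
    m=np.array(r['region']);Q=P[m];Q=Q[~np.isnan(Q[:,0])];print(t,r['score'],r['uv'],np.median(Q,0),Q[:,2].max(),m.sum(),im[m].mean(0))
X=P.reshape(-1,3);
for lo,hi in [(.103,.109),(.110,.118),(.06,.075),(.048,.056)]:
  s=(X[:,2]>lo)&(X[:,2]<hi)&(np.hypot(X[:,0]-.58,X[:,1]+.02)<.06);Q=X[s];print(lo,s.sum(),Q.mean(0),Q.min(0),Q.max(0))
cv2.imwrite('pics/w2.png',im[:,:,::-1])
E
```

```text
time_s: 2.98
tool_pos: [0.6408, 0.0078, 0.2223]
eef_rot: [3.141, -0.002, -2.743]
force: [-0.4, -0.5, 0.1]
finger_gap: 0.999
gripper_force: 0.0
[0.6402 0.0065 0.223 ] [ 0.5641 -0.0246  0.3843]
drive 0.65 [317.0, 138.8] [ 0.5736 -0.0249  0.0419] 0.11540463891210097 17722 [213.1954 216.4318 217.311 ]
collar 0.89 [326.5, 135.3] [ 0.5753 -0.0228  0.0679] 0.10677120840759317 2464 [242.554  243.0422 242.8364]
0.103 118 [ 0.5755 -0.0234  0.1056] [ 0.5663 -0.0357  0.1042] [ 0.5898 -0.0119  0.1079]
0.11 474 [ 0.5768 -0.0233  0.1136] [ 0.5678 -0.0341  0.1111] [ 0.5884 -0.0135  0.1154]
0.06 2493 [ 0.5769 -0.0238  0.0679] [ 0.5496 -0.0534  0.0622] [0.6076 0.0051 0.0749]
0.048 1709 [ 0.5761 -0.025   0.0516] [ 0.5346 -0.0685  0.0484] [0.6228 0.0204 0.054 ]
```

View pics/w2.png

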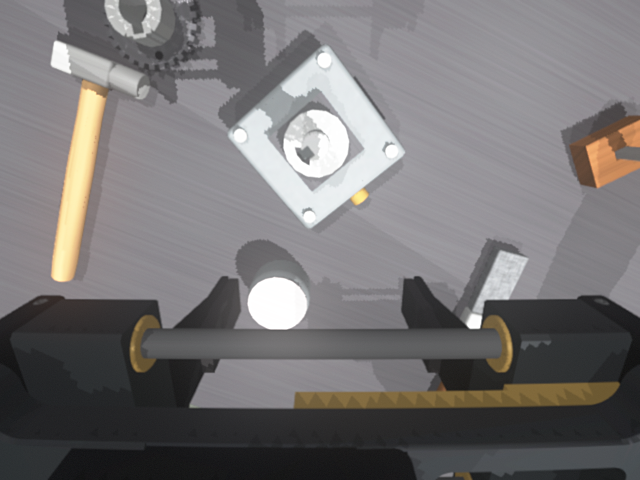

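```bash
cat > rect.py <<'E'
from h import *
np.set_printoptions(precision=4,suppress=True)
def rect(P,lo,hi,c0,r):
    X=P.reshape(-1,3);s=(X[:,2]>lo)&(X[:,2]<hi)&(np.hypot(X[:,0]-c0[0],X[:,1]-c0[1])<r)
    return cv2.minAreaRect((X[s][:,:2]*1000).astype(np.float32))
E
python3 - <<'E'
from rect import *
w=np.load('w2.npz');P=w['P']
print(rect(P,.036,.048,(.576,-.023),.1))
s=(P[...,2]>.048)&(P[...,2]<.056)&(np.hypot(P[...,0]-.576,P[...,1]+.023)<.06)
print('plate',rect(P,.048,.056,(.576,-.023),.06))
X=P.reshape(-1,3)
for lo,hi in [(.062,.074),(.1105,.118)]:
  s=(X[:,2]>lo)&(X[:,2]<hi)&(np.hypot(X[:,0]-.576,X[:,1]+.023)<.04);print(cv2.minEnclosingCircle((X[s][:,:2]*1000).astype(np.float32)),rect(P,lo,hi,(.576,-.023),.04))
# slot: low points within shaft radius at top (pixels viewing nose plane)
c={k:w[k] for k in['R','t','camera_matrix','k1']}
im=w['im'];u0,v0=proj(c,[[.5768,-.0233,.114]])[0];print(u0,v0)
g=np.zeros((400,400,3),np.uint8)
# rectified view on plane z=.114, 0.1mm/px... 
yy,xx=np.mgrid[-.02:.02:400j,-.02:.02:400j]
Q=np.c_[(.577+xx).ravel(),(-.0235+yy).ravel(),np.full(xx.size,.114)]
uv=proj(c,Q).reshape(400,400,2).astype(np.float32)
r1=cv2.remap(im,uv[...,0],uv[...,1],cv2.INTER_CUBIC)
yy,xx=np.mgrid[-.08:.08:400j,-.08:.08:400j]
Q=np.c_[(.577+xx).ravel(),(-.0235+yy).ravel(),np.full(xx.size,.047)]
uv=proj(c,Q).reshape(400,400,2).astype(np.float32)
r2=cv2.remap(im,uv[...,0],uv[...,1],cv2.INTER_CUBIC)
cv2.imwrite('pics/rect2.png',np.hstack([r1,r2])[:,:,::-1])
for n in ['scene0','top0']:
  P=np.load(n+'.npz')['P'];print(n,rect(P,.018,.034,(.46,.274),.06),rect(P,.045,.065,(.46,.274),.05))
  print(rect(P,.036,.048,(.576,-.023),.11))
E
```

```text
((578.2693481445312, -24.023094177246094), (129.87965393066406, 129.93084716796875), 61.97154235839844)
plate ((578.2329711914062, -24.017139434814453), (66.4089584350586, 66.27761840820312), 61.94751739501953)
((578.2748413085938, -24.028406143188477), 29.53331184387207) ((578.3889770507812, -23.667530059814453), (57.66316223144531, 57.81970977783203), 62.20185089111328)
((578.169677734375, -23.852163314819336), 10.535209655761719) ((577.3954467773438, -23.49986457824707), (20.677082061767578, 18.831584930419922), 62.135738372802734)
316.1562624663259 144.8835558195554
scene0 ((459.322021484375, 276.265625), (53.765384674072266, 73.02264404296875), 50.38482666015625) ((460.40264892578125, 276.75341796875), (8.59812068939209, 17.491043090820312), 55.8570556640625)
((577.9276733398438, -24.21434783935547), (130.99307250976562, 130.50840759277344), 61.795936584472656)
top0 ((458.1541442871094, 277.4057312011719), (51.96709442138672, 68.95785522460938), 49.30643844604492) ((458.70849609375, 276.9334411621094), (7.752970218658447, 14.264759063720703), 49.4939079284668)
((574.5187377929688, -22.322097778320312), (129.2577362060547, 132.92381286621094), 61.71786117553711)
```

View pics/rect2.png

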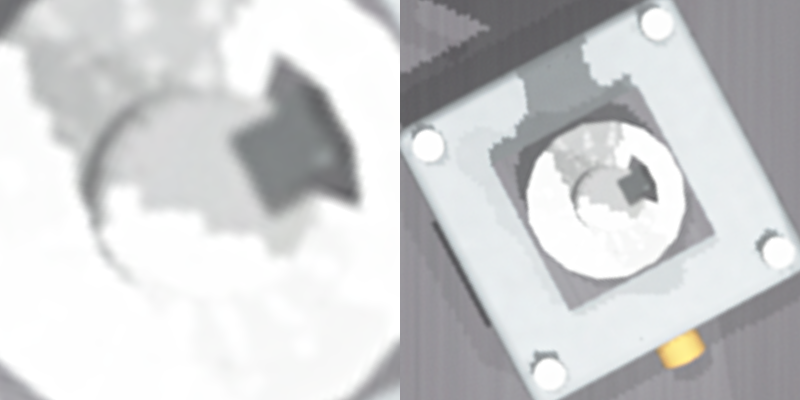

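```bash
python3 -m inch '[[1,-0.48,0.79,-0.3,0,0,-10.56],[1,-0.48,0.79,-0.3,0,0,-10.56],[1,-0.48,0.79,-0.3,0,0,-10.56],[1,-0.48,0.79,-0.4,0,0,-10.56],[1,-0.48,0.79,-0.5,0,0,-10.56],[1,-0.48,0.79,-0.45,0,0,-10.56],[1,0,0,0,0,0,0],[1,0,0,0,0,0,0]]'; python3 - <<'E'
from rect import *
s=status.get_state();print(s['q'],s['tool_pos'],s['eef_rot'])
c,im,d=snap('wrist','w3.png');P=cloud(c,d);np.savez('w3.npz',P=P,im=im,d=d,**c)
for t in ['key','holder']:
  for r in finder.outline_of(t,'wrist'):
    m=np.array(r['region']);Q=P[m];Q=Q[~np.isnan(Q[:,0])];print(t,r['score'],r['uv'],np.median(Q,0),Q[:,2].max(),m.sum())
print(rect(P,.018,.034,(.46,.276),.06))
for lo in(.050,.053): print(rect(P,lo,.062,(.46,.276),.03))
E
```

```text
time_s: 4.12
tool_pos: [0.4963, 0.2427, 0.1127]
eef_rot: [3.14, 0.001, 2.432]
force: [-0.1, -0.7, 0.6]
finger_gap: 0.998
gripper_force: 0.0
[ 0.7485  0.3678 -0.3226  0.0006 -0.8792 -3.0288] [0.4963 0.2427 0.1127] [3.1404 0.0006 2.4324]
key 0.74 [323.5, 179.5] [0.4579 0.2798 0.0553] 0.05722952500860587 366
holder 0.68 [318.5, 168.8] [0.4569 0.2798 0.0256] 0.055662593945420696 6196
((459.26220703125, 278.4088439941406), (50.298423767089844, 70.4368896484375), 50.52608108520508)
((459.0797119140625, 278.37091064453125), (7.794164657592773, 14.104253768920898), 49.5839729309082)
((459.0797119140625, 278.37091064453125), (7.794164657592773, 14.104253768920898), 49.5839729309082)
```

View pics/w3.png

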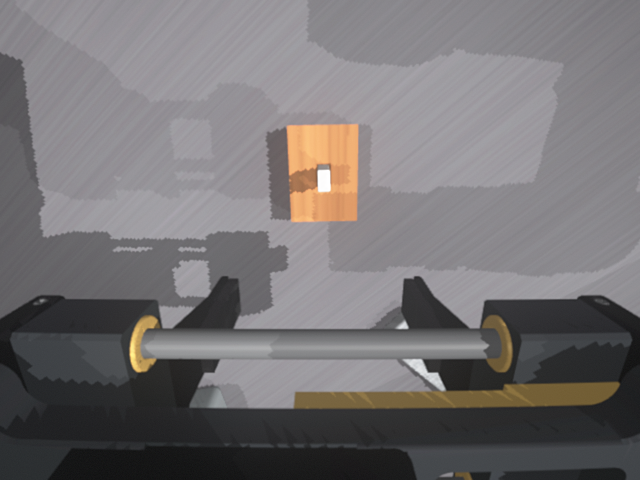

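```bash
python3 -m inch '[[1,-0.1,0.09,0,0,0,10.6],[1,-0.1,0.09,0,0,0,10.6],[1,-0.1,0.09,0,0,0,10.6],[1,-0.1,0.09,0,0,0,10.6],[1,-0.1,0.09,0,0,0,10.6],[1,-0.1,0.09,0,0,0,10.6],[1,-0.1,0.09,0,0,0,10.6],[1,-0.1,0.09,0,0,0,10.6],[1,-0.1,0.09,0,0,0,10.6],[1,-0.1,0.09,0,0,0,10.6],[1,-0.1,0.09,0,0,0,10.6],[1,-0.1,0.09,0,0,0,10.6],[1,-0.1,0.09,0,0,0,10.6],[1,-0.1,0.09,0,0,0,10.6],[1,-0.1,0.09,0,0,0,10.6],[1,0,0,0,0,0,10.6],[1,0,0,0,0,0,10.6],[1,0,0,0,0,0,0],[1,0,0,0,0,0,0]]'; cat > mk.py <<'E'
from rect import *
s=status.get_state();print(s['q'],s['tool_pos'],s['eef_rot'])
c,im,d=snap('wrist');P=cloud(c,d);np.savez('w4.npz',P=P,im=im,d=d,**c)
print(rect(P,.018,.034,(.46,.276),.06))
r=rect(P,.050,.062,(.46,.276),.03);print(r)
y=s['eef_rot'][2];k=np.array(r[0])/1000
dx=np.array([np.cos(y),np.sin(y)]);t=s['tool_pos'][:2];rel=k-t
print('key in tool x,y(mm)',1e3*rel@dx,1e3*rel@np.array([dx[1],-dx[0]]))
E
python3 mk.py
```

```text
time_s: 6.65
tool_pos: [0.4209, 0.3107, 0.1122]
eef_rot: [-3.141, 0.0, -0.709]
force: [-0.2, -0.1, 1.0]
finger_gap: 0.998
gripper_force: 0.0
[ 0.9462  0.3246 -0.3929  0.     -0.8527 -0.0845] [0.4209 0.3107 0.1122] [-3.141   0.     -0.7091]
((459.493896484375, 278.4964904785156), (50.184410095214844, 70.5376205444336), 50.236167907714844)
((459.5247497558594, 278.5379638671875), (7.199068069458008, 14.486611366271973), 49.108951568603516)
key in tool x,y(mm) 50.21484554949253 -0.7443588121128579
```

```bash
python3 -m inch '[[0.4,0.47,-0.39,0,0,0,0],[0.4,0.47,-0.39,0,0,0,0],[0.4,0,0,-0.6,0,0,0],[0.4,0,0,-0.6,0,0,0],[0.4,0,0,-0.24,0,0,0],[0.4,0,0,0,0,0,0]]' && python3 -m inch '[[0,0,0,0,0,0,0],[0,0,0,0,0,0,0],[0,0,0,0,0,0,0],[0,0,0,0,0,0,0]]'
```

```text
time_s: 7.45
tool_pos: [0.4674, 0.2718, 0.0395]
eef_rot: [3.14, -0.0, -0.706]
force: [0.0, -0.6, -0.1]
finger_gap: 0.436
gripper_force: 0.0
time_s: 7.95
tool_pos: [0.4673, 0.2717, 0.0404]
eef_rot: [3.141, -0.0, -0.705]
force: [-0.2, -1.1, 3.1]
finger_gap: 0.084
gripper_force: 29.9
```

```bash
python3 -m inch '[[0,0,0,0.2,0,0,0],[0,0,0,0.4,0,0,0],[0,0,0,0.8,0,0,0],[0,0,0,0.8,0,0,0],[0,0.22,-0.9,0.6,0,0,6.15],[0,0.22,-0.9,0,0,0,6.15],[0,0.22,-0.9,0,0,0,0],[0,0.22,-0.9,0,0,0,0],[0,0.22,-0.9,0,0,0,0],[0,0.22,-0.9,0,0,0,0],[0,0,0,0,0,0,0],[0,0,0,0,0,0,0]]'; cat > md.py <<'E'
from rect import *
s=status.get_state();print(s['q'],s['tool_pos'],s['eef_rot'],s['finger_gap'])
c,im,d=snap('wrist','w5.png');P=cloud(c,d);np.savez('w5.npz',P=P,im=im,d=d,**c)
print(rect(P,.036,.048,(.578,-.024),.1));print(rect(P,.048,.056,(.578,-.024),.06))
X=P.reshape(-1,3)
for lo,hi in [(.062,.074),(.1105,.118)]:
  m=(X[:,2]>lo)&(X[:,2]<hi)&(np.hypot(X[:,0]-.578,X[:,1]+.024)<.04);print(cv2.minEnclosingCircle((X[m][:,:2]*1000).astype(np.float32)),m.sum())
E
python3 md.py
```

```text
time_s: 9.45
tool_pos: [0.5335, 0.0021, 0.1802]
eef_rot: [-3.141, -0.0, -0.491]
force: [-0.5, 0.8, -0.2]
finger_gap: 0.082
gripper_force: 29.9
[ 0.308   0.2657 -0.2801 -0.0002 -1.0244  0.7715] [0.5335 0.0021 0.1802] [-3.141  -0.0003 -0.4914] 0.08231193782862439
((578.5546875, -23.463058471679688), (130.0867919921875, 128.8839111328125), 61.768394470214844)
((578.4291381835938, -23.60638427734375), (66.30880737304688, 66.03211975097656), 61.81357192993164)
((578.4232788085938, -23.71944808959961), 29.728551864624023) 2956
((578.4072265625, -23.710697174072266), 10.491951942443848) 619
```

View pics/w5.png

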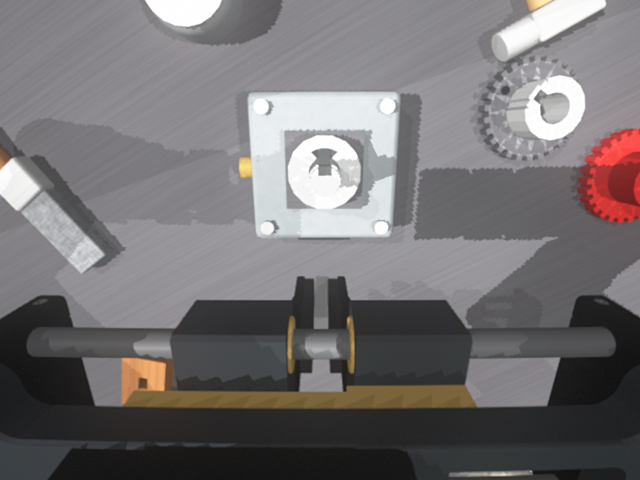

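```bash
python3 -m inch '[[0,0.645,-0.364,0,0,0,0],[0,0.645,-0.364,0,0,0,0],[0,0,0,-0.3,0,0,0],[0,0,0,0,0,0,0],[0,0,0,0,0,0,0]]'; python3 -c "
from h import *
s=status.get_state();print(s['tool_pos'],s['eef_rot'],s['force'],s['joint_vel'])"
```

```text
time_s: 10.12
tool_pos: [0.5974, -0.0335, 0.1651]
eef_rot: [3.141, 0.0, -0.489]
force: [0.1, -0.3, 0.0]
finger_gap: 0.084
gripper_force: 29.9
[ 0.59736637 -0.03352909  0.1651295 ] [ 3.14123999e+00  1.86075045e-04 -4.89251293e-01] [ 0.07435437 -0.33265778  0.04470135] [-3.92099994e-03 -9.04803363e-03  1.33395414e-02  1.67945282e-03
  9.62569489e-04  2.62711008e-05]
```

```bash
python3 -m inch '[[0,0.01,-0.014,-0.2,0,0,0],[0,0,0,-0.1,0,0,0],[0,0,0,-0.05,0,0,0],[0,0,0,-0.05,0,0,0],[0,0,0,0,0,0,0]]'; python3 -c "
from h import *
s=status.get_state();print(s['tool_pos'],s['force'],s['moment'])"
```

```text
time_s: 10.75
tool_pos: [0.5984, -0.0352, 0.1448]
eef_rot: [3.141, 0.0, -0.491]
force: [0.4, 0.6, 0.3]
finger_gap: 0.084
gripper_force: 29.9
[ 0.59843295 -0.03515715  0.14478343] [0.44102952 0.56911748 0.30747512] [-0.036477    0.12970782  0.01799686]
```

```bash
python3 -m inch '[[0,0,0,-0.06,0,0,0],[0,0,0,-0.06,0,0,0],[0,0,0,-0.06,0,0,0],[0,0,0,-0.06,0,0,0]]'
```

```text
time_s: 11.25
tool_pos: [0.5984, -0.0351, 0.1327]
eef_rot: [3.142, 0.0, -0.491]
force: [0.8, -0.7, -0.3]
finger_gap: 0.082
gripper_force: 29.9
```

```bash
python3 -m inch '[[0,0,0,-0.1,0,0,0],[0,0,0,-0.1,0,0,0],[0,0,0,-0.1,0,0,0],[0,0,0,-0.06,0,0,0],[0,0,0,-0.06,0,0,0]]'; python3 -m inch '[[0,0,0,-0.06,0,0,0],[0,0,0,-0.06,0,0,0]]'
```

```text
time_s: 11.88
tool_pos: [0.5985, -0.0351, 0.1117]
eef_rot: [3.142, -0.0, -0.491]
force: [0.4, 0.4, -0.1]
finger_gap: 0.086
gripper_force: 29.9
time_s: 12.12
tool_pos: [0.5985, -0.0351, 0.1058]
eef_rot: [-3.142, -0.0, -0.491]
force: [-0.7, 0.9, -0.5]
finger_gap: 0.087
gripper_force: 29.9
```

```bash
python3 -m inch '[[0,0,0,-0.06,0,0,0],[0,0,0,-0.06,0,0,0]]'; python3 -c "
from h import *
s=status.get_state();print(s['tool_pos'],s['force'],s['moment'])"
```

```text
time_s: 12.38
tool_pos: [0.5984, -0.0351, 0.0997]
eef_rot: [3.142, 0.0, -0.491]
force: [-0.4, 0.3, 0.2]
finger_gap: 0.085
gripper_force: 29.9
[ 0.59842402 -0.03508027  0.09972765] [-0.43424071  0.27585701  0.21777228] [-0.0216811   0.2183179   0.03096658]
```

```bash
python3 -m inch '[[0,-0.01,0.014,-0.06,0,0,0],[0,0,0,-0.06,0,0,0],[0,0,0,-0.06,0,0,0],[0,0,0,0,0,0,0]]'; python3 -m inch '[[0,0,0,-0.04,0,0,0],[0,0,0,-0.04,0,0,0]]'; python3 -m inch '[[0,0,0,-0.04,0,0,0],[0,0,0,0,0,0,0]]'
```

```text
time_s: 12.88
tool_pos: [0.5978, -0.0344, 0.0906]
eef_rot: [3.141, 0.001, -0.491]
force: [-0.6, -0.6, -0.2]
finger_gap: 0.08
gripper_force: 29.9
time_s: 13.12
tool_pos: [0.598, -0.0345, 0.0869]
eef_rot: [-3.142, -0.0, -0.491]
force: [0.6, 0.1, -0.0]
finger_gap: 0.083
gripper_force: 29.9
time_s: 13.38
tool_pos: [0.5978, -0.0344, 0.0846]
eef_rot: [3.141, 0.0, -0.491]
force: [-0.5, -1.0, -0.5]
finger_gap: 0.079
gripper_force: 29.9
```

```bash
python3 -m inch '[[0,0,0,-0.04,0,0,0],[0,0,0,-0.04,0,0,0]]'; python3 -m inch '[[0,0,0,-0.02,0,0,0],[0,0,0,-0.02,0,0,0],[0,0,0,0,0,0,0]]'
```

```text
time_s: 13.62
tool_pos: [0.5979, -0.0344, 0.0809]
eef_rot: [3.142, 0.0, -0.491]
force: [-1.0, -0.9, 0.1]
finger_gap: 0.085
gripper_force: 29.9
time_s: 14.0
tool_pos: [0.5979, -0.0344, 0.0788]
eef_rot: [3.141, 0.0, -0.491]
force: [-0.4, -1.3, -0.8]
finger_gap: 0.085
gripper_force: 29.9
```

```bash
python3 -m inch '[[0,0,0,-0.02,0,0,0],[0,0,0,-0.02,0,0,0],[0,0,0,0,0,0,0]]'; python3 -m inch '[[0,0,0,-0.01,0,0,0],[0,0,0,0,0,0,0]]'
```

```text
time_s: 14.38
tool_pos: [0.5979, -0.0344, 0.0768]
eef_rot: [3.142, 0.0, -0.491]
force: [-0.2, -1.8, 0.1]
finger_gap: 0.086
gripper_force: 29.9
time_s: 14.62
tool_pos: [0.598, -0.0344, 0.0765]
eef_rot: [3.142, 0.0, -0.491]
force: [-1.2, -1.7, 1.3]
finger_gap: 0.086
gripper_force: 29.9
```

```bash
python3 -m inch '[[0.3,0,0,0,0,0,0],[0.3,0,0,0,0,0,0],[0.3,0,0,0,0,0,0],[0.3,0,0,0.4,0,0,0],[0.3,0,0,0.8,0,0,0],[0.6,0,0,0.8,0,0,0],[1,-0.65,0.36,0,0,0,0],[1,-0.65,0.36,0,0,0,0],[1,0,0,0,0,0,0],[1,0,0,0,0,0,0]]'; sed -i 's/w5/w6/g' md.py; python3 md.py; python3 - <<'E'
from rect import *
w=np.load('w6.npz');P=w['P'];a=np.array([.5784,-.0238]);x=np.array([.882,-.471]);y=np.array([.471,.882])
Q=P.reshape(-1,3);r=Q[:,:2]-a;lx,ly=r@x,r@y
m=(lx>.003)&(lx<.022)&(abs(ly)<.0055)&(Q[:,2]>.04)
for b in np.arange(.003,.022,.002):
  k=m&(lx>b)&(lx<b+.002);print(round(b,3),k.sum(),np.percentile(Q[k,2],[10,50,90]) if k.any() else '')
k=(Q[:,2]>.086)&(Q[:,2]<.098)&(lx>.003)&(lx<.022)&(abs(ly)<.0075);print(np.c_[lx,ly][k].min(0),np.c_[lx,ly][k].max(0),k.sum())
E
```

```text
time_s: 15.88
tool_pos: [0.5336, 0.0017, 0.1768]
eef_rot: [-3.141, -0.001, -0.49]
force: [-0.3, 0.7, 0.4]
finger_gap: 0.786
gripper_force: 0.0
[ 0.3076  0.2688 -0.2854  0.0003 -1.0154  0.7727] [0.5336 0.0017 0.1768] [-3.1409 -0.0011 -0.4904] 0.785957134263429
((578.9017333984375, -23.891159057617188), (130.2202911376953, 128.15675354003906), 61.887969970703125)
((578.6481323242188, -23.845355987548828), (66.37694549560547, 66.10466003417969), 62.012142181396484)
((578.466796875, -23.727100372314453), 29.58465576171875) 2999
((578.5076293945312, -23.641874313354492), 10.515673637390137) 623
0.003 118 [0.0827 0.1018 0.1137]
0.005 36 [0.0761 0.0914 0.1135]
0.007 50 [0.0902 0.0919 0.1122]
0.009 58 [0.073  0.0914 0.102 ]
0.011 38 [0.0496 0.0917 0.0927]
0.013 37 [0.0492 0.091  0.0921]
0.015 32 [0.0425 0.0914 0.0924]
0.017 36 [0.0448 0.0912 0.0922]
0.019 59 [0.0573 0.0691 0.091 ]
0.021 15 [0.0672 0.068  0.0682]
[ 0.0038 -0.007 ] [0.0192 0.0073] 260
```

```bash
python3 -m inch '[[0.75,-0.24,-0.96,0,0,0,0],[0.75,-0.24,-0.96,0,0,0,0],[0.75,-0.24,-0.96,-0.4,0,0,0],[0.75,-0.24,-0.96,-0.5,0,0,0],[0.75,0,0,0,0,0,0],[0.75,0,0,0,0,0,0]]'; python3 - <<'E'
from rect import *
s=status.get_state();print(s['q'],s['tool_pos'],s['eef_rot'],s['finger_gap'])
c,im,d=snap('wrist');P=cloud(c,d);np.savez('w7.npz',P=P,im=im,d=d,**c)
for r in finder.outline_of('gear','wrist'):
    m=np.array(r['region']);Q=P[m];Q=Q[~np.isnan(Q[:,0])];print(r['score'],r['uv'],np.median(Q,0),Q[:,2].max(),m.sum(),im[m].mean(0))
    t=Q[(Q[:,2]>.041)&(Q[:,2]<.05)]
    ct=cv2.minEnclosingCircle((t[:,:2]*1000).astype(np.float32));print(ct)
    if im[m].mean(0)[1]>.7*im[m].mean(0)[0]: cen=np.array(ct[0])/1000
yy,xx=np.mgrid[-.03:.03:400j,-.03:.03:400j]
Q=np.c_[(cen[0]+xx).ravel(),(cen[1]+yy).ravel(),np.full(xx.size,.044)]
uv=proj(c,Q).reshape(400,400,2).astype(np.float32)
r1=cv2.remap(im,uv[...,0],uv[...,1],cv2.INTER_CUBIC)
yy,xx=np.mgrid[-.08:.08:400j,-.08:.08:400j]
Q=np.c_[(cen[0]+xx).ravel(),(cen[1]+yy).ravel(),np.full(xx.size,.014)]
uv=proj(c,Q).reshape(400,400,2).astype(np.float32)
r2=cv2.remap(im,uv[...,0],uv[...,1],cv2.INTER_CUBIC)
cv2.imwrite('pics/gear7.png',np.hstack([r1,r2])[:,:,::-1])
E
```

```text
time_s: 16.68
tool_pos: [0.4858, -0.1909, 0.1314]
eef_rot: [3.142, -0.001, -0.492]
force: [-0.0, 0.3, 0.6]
finger_gap: 0.752
gripper_force: 0.0
[-0.0632  0.2994 -0.3725  0.0004 -0.8985  1.1419] [ 0.4858 -0.1909  0.1314] [ 3.1415 -0.0006 -0.4918] 0.7517213841035006
0.96 [325.9, 155.5] [ 0.5353 -0.2215  0.014 ] 0.046320066056508596 8506 [193.0279 192.1949 194.6902]
((532.407958984375, -219.5823516845703), 25.73967933654785)
0.64 [450.1, 236.8] [ 0.437  -0.2874  0.014 ] 0.04538003207157038 8614 [201.8576  60.5536  59.221 ]
((425.1846008300781, -289.86016845703125), 25.964374542236328)
0.3 [95.6, 224.9] [ 0.5797 -0.0457  0.0419] 0.21130270083275252 25023 [177.0965 180.2189 181.3094]
((582.0721435546875, -28.46501922607422), 81.93909454345703)
```

View pics/gear7.png

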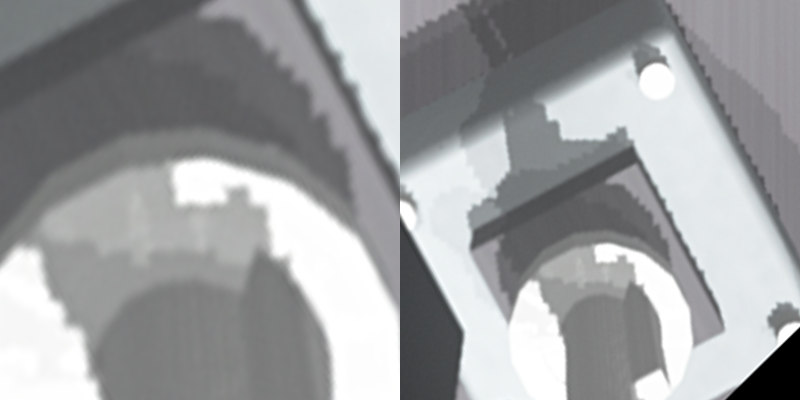

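```bash
python3 - <<'E'
from rect import *
w=np.load('w7.npz');P=w['P'];im=w['im'];c={k:w[k] for k in['R','t','camera_matrix','k1']}
X=P.reshape(-1,3);cen=np.array([.5324,-.2196])
rr=np.hypot(*(X[:,:2]-cen).T)
for lo,hi in((.0425,.05),(.011,.018)):
  m=(X[:,2]>lo)&(X[:,2]<hi)&(rr<.052);ct=cv2.minEnclosingCircle((X[m][:,:2]*1000).astype(np.float32));print(ct)
  if lo>.04: cen=np.array(ct[0])/1000
def rv(h,z,n=400):
  yy,xx=np.mgrid[-h:h:n*1j,-h:h:n*1j]
  uv=proj(c,np.c_[(cen[0]+xx).ravel(),(cen[1]+yy).ravel(),np.full(xx.size,z)]).reshape(n,n,2).astype(np.float32)
  return cv2.remap(im,uv[...,0],uv[...,1],cv2.INTER_CUBIC)
cv2.imwrite('pics/gear7b.png',np.hstack([rv(.03,.044),rv(.06,.014)])[:,:,::-1])
# keyway by depth: fraction of top-height pixels at r 14.5..19.5 vs angle
a=np.degrees(np.arctan2(X[:,1]-cen[1],X[:,0]-cen[0]));rr=np.hypot(*(X[:,:2]-cen).T)
m=(X[:,2]>.041)&(X[:,2]<.048)&(rr>.015)&(rr<.020)
h=np.histogram(a[m],np.arange(-180,181,6));print([(int(e),int(n)) for n,e in zip(*h) if n<5])
uv=proj(c,[[cen[0]+.0175*np.cos(t),cen[1]+.0175*np.sin(t),.044] for t in np.radians(np.arange(-180,180,1))])
dd=cv2.remap(P[...,2].astype(np.float32),uv[:,:1].astype(np.float32),uv[:,1:].astype(np.float32),cv2.INTER_NEAREST).ravel()
print(np.arange(-180,180)[dd<.04])
E
```

```text
((532.5909423828125, -219.58554077148438), 25.615808486938477)
((535.1688232421875, -219.07518005371094), 49.24797821044922)
[(12, 4), (18, 0), (24, 0), (30, 0), (36, 0)]
[13 14 15 16 17 18 19 20 21 22 23 24 25 26 27 28 29 30 31 32 33 34 35 36
 37 38 39 40 41 42 43 44]
```

View pics/gear7b.png

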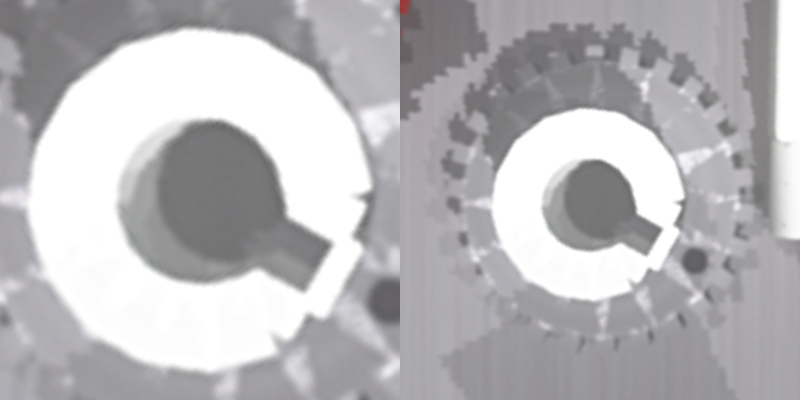

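```bash
python3 -m inch '[[0.78,0.468,-0.287,0,0,0,0],[0.78,0.468,-0.287,-0.5,0,0,0],[0.78,0,0,-0.7,0,0,0],[0.78,0,0,-0.7,0,0,0],[0.78,0,0,-0.32,0,0,0],[0.78,0,0,0,0,0,0]]' && python3 -m inch '[[0,0,0,0,0,0,0],[0,0,0,0,0,0,0],[0,0,0,0,0,0,0],[0,0,0,0,0,0,0]]'
```

```text
time_s: 17.52
tool_pos: [0.5319, -0.2184, 0.0201]
eef_rot: [3.141, 0.001, -0.489]
force: [-0.1, -0.2, -0.5]
finger_gap: 0.777
gripper_force: 0.0
time_s: 18.02
tool_pos: [0.5324, -0.2195, 0.0218]
eef_rot: [-3.141, -0.002, -0.491]
force: [-1.6, -1.8, 5.5]
finger_gap: 0.575
gripper_force: 30.0
```

```bash
python3 -m inch '[[0,0,0,0.3,0,0,0],[0,0,0,0.8,0,0,0],[0,0,0,0.8,0,0,0],[0,0,0,0.8,0,0,0],[0,0.153,0.652,0,0,0,-9.52],[0,0.153,0.652,0,0,0,-9.52],[0,0.153,0.652,0,0,0,-9.52],[0,0.153,0.652,0,0,0,-9.52],[0,0.153,0.652,0,0,0,-9.52],[0,0.153,0.652,0,0,0,-9.52],[0,0,0,0,0,0,0],[0,0,0,0,0,0,0],[0,0,0,0,0,0,0]]'; python3 - <<'E'
from rect import *
s=status.get_state();print(s['q'],s['tool_pos'],s['eef_rot'],s['force'],s['moment'])
c,im,d=snap('wrist');cv2.imwrite('pics/w8.png',im[:,:,::-1])
E
```

```text
time_s: 19.65
tool_pos: [0.5771, -0.0242, 0.1552]
eef_rot: [3.141, 0.0, -1.488]
force: [-0.2, -0.1, -5.3]
finger_gap: 0.575
gripper_force: 30.0
[ 0.2382  0.3619 -0.2069 -0.0003 -1.0029 -0.1557] [ 0.5771 -0.0242  0.1552] [ 3.1407  0.0001 -1.4884] [-0.1555 -0.0984 -5.2746] [-0.0585  0.0864  0.0075]
```

View pics/w8.png

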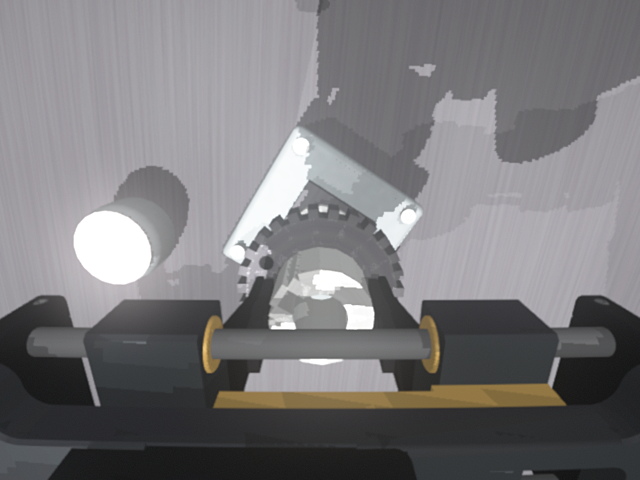

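```bash
python3 -m inch '[[0,0.026,0.012,-0.17,0,0,0],[0,0,0,-0.17,0,0,0],[0,0,0,-0.06,0,0,0],[0,0,0,-0.06,0,0,0],[0,0,0,-0.04,0,0,0],[0,0,0,0,0,0,0]]'; python3 -c "
from h import *
s=status.get_state();print(s['tool_pos'],s['force'],s['moment'])"
```

```text
time_s: 20.45
tool_pos: [0.5785, -0.0231, 0.1301]
eef_rot: [3.14, -0.0, -1.488]
force: [-2.0, -2.0, -5.8]
finger_gap: 0.578
gripper_force: 30.0
[ 0.57848407 -0.02314838  0.13011533] [-2.02243535 -2.02824904 -5.77513771] [-0.48532189  0.43707034  0.04357864]
```

```bash
python3 -m inch '[[0,-0.01,-0.014,0,0,0,0],[0,0,0,0,0,0,0],[0,0,0,0,0,0,0]]'; python3 -c "
from h import *
s=status.get_state();print(s['tool_pos'],s['force'],s['moment'])"
```

```text
time_s: 20.82
tool_pos: [0.5786, -0.0235, 0.1305]
eef_rot: [-3.141, 0.0, -1.488]
force: [-0.2, -1.3, -4.5]
finger_gap: 0.573
gripper_force: 30.0
[ 0.57856708 -0.02349835  0.13053774] [-0.23099939 -1.28586667 -4.51515835] [-0.16554132  0.33810265 -0.00549073]
```

```bash
python3 -m inch '[[0,0,0,-0.04,0,0,0],[0,0,0,-0.04,0,0,0],[0,0,0,0,0,0,0]]'; python3 -c "
from h import *
s=status.get_state();print(s['tool_pos'],s['force'],s['moment'])"
```

```text
time_s: 21.2
tool_pos: [0.5788, -0.0236, 0.1276]
eef_rot: [-3.141, -0.0, -1.487]
force: [-2.2, -0.5, 2.6]
finger_gap: 0.571
gripper_force: 30.0
[ 0.57877951 -0.02356446  0.12758187] [-2.20256165 -0.46747532  2.62835551] [-0.04287574  1.24233004 -0.01117524]
```

```bash
python3 -m inch '[[0,-0.014,0,0,0,0,0],[0,0,0,0,0,0,0],[0,0,0,0,0,0,0]]'; python3 -c "
from h import *
s=status.get_state();print(s['tool_pos'],s['force'],s['moment'])"
```

```text
time_s: 21.58
tool_pos: [0.5787, -0.0235, 0.1275]
eef_rot: [-3.139, -0.0, -1.487]
force: [-2.1, 0.2, 5.8]
finger_gap: 0.574
gripper_force: 30.0
[ 0.57866785 -0.02353016  0.12750565] [-2.11920775  0.16075086  5.83983495] [ 0.02309957  0.98669516 -0.0574672 ]
```

```bash
python3 -m inch '[[0,0,0,0.03,0,0,0],[0,-0.01,0,0,0,0,0],[0,0,0,0,0,0,0]]'; python3 -c "
from h import *
s=status.get_state();print(s['tool_pos'],s['force'],s['moment'])"; python3 -m inch '[[0,0,0,-0.04,0,0,0],[0,0,0,-0.02,0,0,0],[0,0,0,0,0,0,0]]'; python3 -c "
from h import *
s=status.get_state();print(s['tool_pos'],s['force'],s['moment'])"
```

```text
time_s: 21.95
tool_pos: [0.5781, -0.0234, 0.1278]
eef_rot: [-3.14, 0.0, -1.488]
force: [1.8, -0.8, -1.4]
finger_gap: 0.57
gripper_force: 30.0
[ 0.57806012 -0.02340267  0.12775372] [ 1.82334335 -0.84106749 -1.37069561] [-0.01432282 -0.404679    0.03951307]
time_s: 22.32
tool_pos: [0.5765, -0.0238, 0.1243]
eef_rot: [3.14, -0.0, -1.488]
force: [0.3, -1.3, -3.7]
finger_gap: 0.574
gripper_force: 30.0
[ 0.57646631 -0.02382457  0.12432771] [ 0.26198662 -1.31728917 -3.74163507] [-0.65202883 -0.07333412  0.02418305]
```

```bash
python3 -m inch '[[0,0,0,-0.04,0,0,0],[0,0,0,-0.04,0,0,0],[0,0,0,-0.04,0,0,0],[0,0,0,0,0,0,0]]'; python3 -c "
from h import *
s=status.get_state();print(s['tool_pos'],s['force'],s['moment'])"
```

```text
time_s: 22.82
tool_pos: [0.5767, -0.0239, 0.1182]
eef_rot: [3.14, -0.0, -1.488]
force: [0.7, -3.2, -5.6]
finger_gap: 0.57
gripper_force: 30.0
[ 0.57673798 -0.02386789  0.11816824] [ 0.74340782 -3.16046668 -5.62848363] [-1.03795376 -0.01353621 -0.01657656]
```

```bash
python3 -m inch '[[0,0,-0.012,-0.04,0,0,0],[0,0,0,-0.04,0,0,0],[0,0,0,0,0,0,0]]'; python3 -c "
from h import *
s=status.get_state();print(s['tool_pos'],s['force'],s['moment'])";  python3 -m inch '[[0,0,0,-0.03,0,0,0],[0,0,0,-0.03,0,0,0],[0,0,0,0,0,0,0]]'; python3 -c "
from h import *
s=status.get_state();print(s['tool_pos'],s['force'],s['moment'])"
```

```text
time_s: 23.2
tool_pos: [0.5771, -0.0241, 0.1146]
eef_rot: [3.141, 0.0, -1.488]
force: [0.2, -2.1, -5.1]
finger_gap: 0.576
gripper_force: 30.0
[ 0.57709212 -0.02411082  0.11464653] [ 0.20438033 -2.08822964 -5.09787612] [-0.58161513  0.08114667  0.03637969]
time_s: 23.58
tool_pos: [0.5772, -0.0241, 0.1117]
eef_rot: [3.141, 0.0, -1.488]
force: [-0.6, -1.6, -4.8]
finger_gap: 0.569
gripper_force: 30.0
[ 0.57716501 -0.02414235  0.11173761] [-0.63095829 -1.60617937 -4.80763855] [-0.48444719  0.19916536  0.02450238]
```

```bash
python3 -m inch '[[0,0,-0.006,-0.04,0,0,0],[0,0,0,-0.02,0,0,0],[0,0,0,0,0,0,0]]'; python3 -c "
from h import *
s=status.get_state();print(s['tool_pos'],s['force'],s['moment'])";  python3 -m inch '[[0,0,0,-0.04,0,0,0],[0,0,0,-0.02,0,0,0],[0,0,0,0,0,0,0]]'; python3 -c "
from h import *
s=status.get_state();print(s['tool_pos'],s['force'],s['moment'])"
```

```text
time_s: 23.95
tool_pos: [0.5772, -0.0244, 0.1087]
eef_rot: [3.141, 0.0, -1.488]
force: [0.5, -0.8, -5.0]
finger_gap: 0.57
gripper_force: 30.0
[ 0.57723574 -0.02436617  0.10869962] [ 0.54891763 -0.75688319 -4.99473755] [-0.22326835  0.2098169   0.00684479]
time_s: 24.32
tool_pos: [0.5773, -0.0244, 0.1058]
eef_rot: [3.142, 0.0, -1.488]
force: [-0.5, -1.1, -4.9]
finger_gap: 0.575
gripper_force: 30.0
[ 0.57727521 -0.02444581  0.10576096] [-0.5413564  -1.08921589 -4.8818287 ] [-0.11736762  0.23195407 -0.07780052]
```

```bash
python3 -m inch '[[0,0,0,-0.06,0,0,0],[0,0,0,-0.06,0,0,0],[0,0,0,0,0,0,0]]'; python3 -c "
from h import *
s=status.get_state();print(s['tool_pos'],s['force'],s['moment'])";  python3 -m inch '[[0,0,0,-0.06,0,0,0],[0,0,0,-0.06,0,0,0],[0,0,0,0,0,0,0]]'; python3 -c "
from h import *
s=status.get_state();print(s['tool_pos'],s['force'],s['moment'])"
```

```text
time_s: 24.7
tool_pos: [0.5772, -0.0244, 0.0995]
eef_rot: [3.141, 0.0, -1.488]
force: [-0.2, -0.1, -5.0]
finger_gap: 0.572
gripper_force: 30.0
[ 0.57723811 -0.02444607  0.09953212] [-0.17183216 -0.11949111 -5.0303463 ] [-0.07939061  0.20802243  0.00654262]
time_s: 25.08
tool_pos: [0.5773, -0.0244, 0.0936]
eef_rot: [3.141, 0.0, -1.488]
force: [0.3, -0.3, -3.8]
finger_gap: 0.574
gripper_force: 30.0
[ 0.57725714 -0.02440757  0.09356548] [ 0.30558047 -0.32094592 -3.7714911 ] [-0.06684448  0.20062999  0.01383765]
```

```bash
python3 -m inch '[[0,0,0,-0.04,0,0,0],[0,0,0,-0.04,0,0,0],[0,0,0,0,0,0,0]]'; python3 -m inch '[[0,0,0,-0.03,0,0,0],[0,0,0,-0.03,0,0,0],[0,0,0,0,0,0,0]]'; python3 -c "
from h import *
s=status.get_state();print(s['tool_pos'],s['force'],s['moment'])"
```

```text
time_s: 25.45
tool_pos: [0.5773, -0.0245, 0.0903]
eef_rot: [-3.141, -0.0, -1.488]
force: [-0.9, -0.0, -0.5]
finger_gap: 0.575
gripper_force: 30.0
time_s: 25.82
tool_pos: [0.5774, -0.0245, 0.0886]
eef_rot: [-3.141, -0.0, -1.487]
force: [-3.5, 0.9, 6.4]
finger_gap: 0.571
gripper_force: 30.0
[ 0.57738854 -0.02449667  0.0886087 ] [-3.53971756  0.85572645  6.39456359] [ 0.18276861  1.50369371 -0.02143399]
```

```bash
python3 -m inch '[[0,0,0,-0.03,0,0,0],[0,0,0,-0.03,0,0,0],[0,0,0,0,0,0,0]]'; python3 -c "
from h import *
s=status.get_state();print(s['tool_pos'],s['force'],s['moment'])";python3 -m inch '[[0,0,0,-0.03,0,0,0],[0,0,0,-0.03,0,0,0],[0,0,0,0,0,0,0]]'; python3 -c "
from h import *
s=status.get_state();print(s['tool_pos'],s['force'],s['moment'])"
```

```text
time_s: 26.2
tool_pos: [0.5774, -0.0245, 0.0857]
eef_rot: [-3.141, -0.0, -1.487]
force: [-4.1, 0.7, 6.4]
finger_gap: 0.574
gripper_force: 30.0
[ 0.57739908 -0.02451852  0.08569055] [-4.14103784  0.74656478  6.39614316] [ 0.23911726  1.51820187 -0.01820644]
time_s: 26.58
tool_pos: [0.5774, -0.0245, 0.0827]
eef_rot: [-3.141, -0.0, -1.487]
force: [-4.0, 0.4, 6.6]
finger_gap: 0.571
gripper_force: 30.0
[ 0.57741522 -0.02449522  0.08272154] [-3.96896563  0.37753269  6.5840744 ] [ 0.18587934  1.51927797 -0.05704585]
```

```bash
python3 -m inch '[[0,0,0,-0.03,0,0,0],[0,0,0,-0.02,0,0,0],[0,0,0,0,0,0,0]]'; python3 -m inch '[[0,0,0,-0.015,0,0,0],[0,0,0,0,0,0,0]]';python3 -m inch '[[0,0,0,-0.015,0,0,0],[0,0,0,0,0,0,0]]'
```

```text
time_s: 26.95
tool_pos: [0.5774, -0.0245, 0.0802]
eef_rot: [-3.141, -0.0, -1.487]
force: [-3.8, 1.5, 7.6]
finger_gap: 0.566
gripper_force: 30.0
time_s: 27.2
tool_pos: [0.5774, -0.0245, 0.0798]
eef_rot: [-3.141, -0.001, -1.487]
force: [-5.1, 1.2, 7.7]
finger_gap: 0.573
gripper_force: 30.0
time_s: 27.45
tool_pos: [0.5775, -0.0245, 0.0797]
eef_rot: [-3.141, -0.001, -1.487]
force: [-6.5, 0.9, 11.2]
finger_gap: 0.572
gripper_force: 30.0
```

```bash
python3 -m inch '[[0,-0.006,0,-0.015,0,0,0],[0,0,0,0,0,0,0]]';python3 -m inch '[[0,-0.006,0,-0.015,0,0,0],[0,0,0,0,0,0,0]]'
```

```text
time_s: 27.7
tool_pos: [0.5774, -0.0245, 0.0797]
eef_rot: [-3.14, -0.001, -1.487]
force: [-7.5, 1.1, 15.1]
finger_gap: 0.574
gripper_force: 30.0
time_s: 27.95
tool_pos: [0.5774, -0.0245, 0.0797]
eef_rot: [-3.139, -0.001, -1.486]
force: [-7.5, 0.9, 17.4]
finger_gap: 0.572
gripper_force: 30.0
```

```bash
python3 -m inch '[[0.8,0,0,0.02,0,0,0],[0.8,0,0,0,0,0,0],[0.8,0,0,0,0,0,0],[0.8,0,0,0.4,0,0,0],[0.8,0,0,0.9,0,0,0],[0.8,0,0,0.9,0,0,0],[0.8,0,0.6,0.5,0,0,0],[0.8,0,0.6,0,0,0,0],[0.8,0,0,0,0,0,0]]'; python3 - <<'E'
from rect import *
c,im,d=snap('wrist');P=cloud(c,d);cv2.imwrite('pics/w9.png',im[:,:,::-1])
X=P.reshape(-1,3);r=np.hypot(X[:,0]-.5784,X[:,1]+.0238)
for a,b in((.018,.024),(.028,.042)):
  for q in range(4):
    ang=np.arctan2(X[:,1]+.0238,X[:,0]-.5784)//(np.pi/2)+2
    m=(r>a)&(r<b)&(ang==q)&(X[:,2]>.06)&(X[:,2]<.12);print(a,q,m.sum(),np.median(X[m,2]))
x=(X[:,:2]-[.5784,-.0238])@[.882,-.471];y=(X[:,:2]-[.5784,-.0238])@[.471,.882]
m=(x>.005)&(x<.018)&(abs(y)<.0035);print(np.percentile(X[m,2],[10,50,90]))
E
```

```text
time_s: 29.08
tool_pos: [0.5769, 0.037, 0.2114]
eef_rot: [-3.141, 0.0, -1.485]
force: [-0.3, -0.4, -1.1]
finger_gap: 0.804
gripper_force: 0.0
0.018 0 334 0.10141978452232266
0.018 1 318 0.1014114458286346
0.018 2 308 0.10145264046708188
0.018 3 307 0.10145698056263851
0.028 0 1048 0.07146932156086022
0.028 1 1086 0.07160228018490858
0.028 2 843 0.07153520192443563
0.028 3 817 0.07144125778483595
[0.0903 0.0914 0.0925]
```

View pics/w9.png

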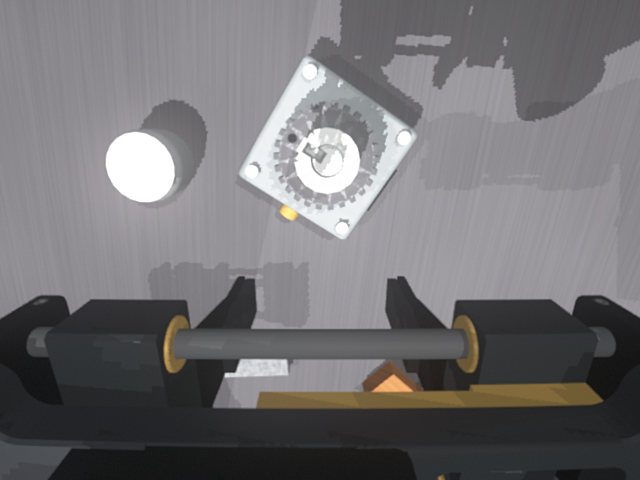

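```bash
python3 -c "
from workcell import env;print(env.job_done())"
```

```text
the job is handed in; nothing more can be done
None
```

The key is home in the seat and the gear and collar are fully down and level, all released; the job was handed in at about 29 s, and the highest force reading I saw was about 17 N, while pressing the gear home.

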